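# Press the lid home on a specimen jar with a reversible ratchet press

### The arm

A 6-joint arm with a two-finger parallel gripper is mounted at the origin on the work surface. World frame = base frame: x ahead of the robot, y to its left, z up, the work surface at z = 0. Lengths are in m, angles in rad, forces in N, time in s.
With the tool pointing down it reaches from about 0.275 to 0.775 m from the base axis. Payload 14.6 kg.
Tool frame: the origin (TCP) lies midway between the tips of the shut fingers; the grasp point (between the pads) lies 19 mm behind it; z points along the fingers, y is the line along which they close (so a half turn about z gives the same grasp; the last joint's range is limited). The gripper opens to 85 mm and grips with 20 to 120 N. Pads are 22 mm wide; open, the fingers measure 114 mm over their backs; the gripper's body (76 mm by 85 mm) begins 54 mm behind the grasp point. The pads swing forward as they close: fully open they stand 13 mm farther back than shut.
Start: joints at [-1.282, 0.263, -0.048, 1.259, 0, 1.415], TCP at [0.225, -0.474, 0.231] pointing down, gripper open.
Joint ranges: [-2.65, 2.65], [-0.89, 1.7], [-1.18, 1.37], [-2.13, 2.11], [-1.35, 1.29], [-3.14, 3.14]. Speed limits (rad/s): [1.89, 1.89, 2.57, 2.79, 3.14, 3.14].

### API

Orientations are given as a 3x3 rotation matrix whose columns are the frame's x, y, z axes.
In Python, from rig import r, camera gives the robot as it stands.
- The arm moves only by the tool step_arm, never from a script. Its argument "targets" is a list of rows, each a list of 2 entries, a list of its own where there are three numbers: the shift along the tool's x, y, z in m, then the turn, a rotation vector about the tool's x, y, z in degrees. In form: [[[x, y, z], [ax, ay, az]], ...]. A call has 1 to 20 rows; each row is the pose to reach, as a shift and turn from the pose commanded when the call began, along the tool's axes at that moment; what a row does not reach only later rows make up. A row lasts 1/12 s, in which the tool goes at most 41.7 mm and 7.16 degrees, less where a joint would pass 70% of its speed; a pose out of reach is approached as far as the arm can. A call with a gripper value outside its range is refused whole. "jaw" is the closure in counts, from 0 (fully open) to 255 (shut), set as the call begins (left out, the last holds). The fingers move at their own pace and stop on an object; "force" is the grip in N (left out, the last holds). Time passes only in rows, so rows that repeat a pose let the fingers close. It gives the time, the measured TCP pose, the force, the opening and the grip force at its end, in the units of the state.
- r.state(): the state, without advancing time (a new reading comes with each control period).
- camera(name): name is "scene" or "top" or "wrist"; returns a dict with "image" (384x512x3 uint8, red, green, blue), "depth" (384x512 float32, m along the optical axis (not along the pixel's ray), 0 where there is no reading), "fx", "fy", "cx", "cy" (pixels), "xyz" and "rotation" of the camera in the world. Camera axes: x right, y down, z forward; pixel columns grow to the right and rows downward; lengths in m; the calibration is good to about 2 mm. A picture is of the moment at which its call begins.
- r.finish_job(): hands the job in; it is judged then, once.
The state is a dict: "time_s": time; "joint_pos": joint angles; "qvel": joint speeds; "effort": joint torques, N m; "position": TCP position; "ee_rot": TCP orientation; "ft_force": force on the tool from outside, world axes, zero at the start; "wrist_torque": the same for the moment, N m; "gripper_width": finger opening in m; "grasp_force": force on a finger pad.
Only numpy, scipy, OpenCV 4.12 (cv2) and the standard library are available. Lean on these libraries where they do the work, as an engineer would, in place of code of your own. Each camera call takes 0.05 s, during which the arm holds its last target. There are 200 camera calls.

### The job

The ratchet on the lid press is set the wrong way: flip its red direction lever over to the tightening side, gently. Swing the handle back, anticlockwise from above, by about ten centimetres to feel that it clicks round freely and the screw stays put, then ratchet it clockwise until the red lid is pressed hard home on the specimen jar, and stop as soon as the handle goes hard, because too much pressure cracks the glass. Let go, with the lever left on tightening, and leave the blue-lidded jar, the bottle and the brush where they are.

Things in the scene. Friction and masses are not known exactly. Their poses are not given: they have to be found in the camera images.
- press: Bench lid press, fixed: green base 200 x 230 x 16 mm, two steel columns, cross-bar 194 mm above the bench. Origin: centre of the base's underside, on the vertical screw axis; its -x side faces the robot. On the cross-bar, on the screw axis, sits the steel ratchet head: 76 mm across, 202 to 224 mm above the bench, drawn out to a 50 mm wide neck on the handle's side.
- handle (a joint): Angle of the ratchet handle about the screw axis, rad. At 0 it points along the press's -x (to the robot); it grows clockwise seen from above (the grip then moves towards the press's +y), which is tightening. Range -1.4 to 1.4. Teeth every 0.39 rad: up to that much play before the ratchet takes hold after a change of direction.
- grip_mid (a point): On the axis of the handle's wooden grip, 250 mm above the bench: upright post, 22 mm diameter, 220 to 270 mm above the bench, 140 mm from the screw axis; spins freely, can be led by a loose hold. Force along the arc while moving: 1 N free-wheeling, 4 N turning the free screw, 5.5 N pushing the lid, then rising within 12 mm of travel: 8 to 9 N = hard home, 12 N (160 N on the jar) cracks it.
- lever (a joint): Angle of the red direction lever on the ratchet head, rad, relative to the handle. Negative (-0.15 to -0.3) = set to loosen, as found; +0.3 = set to tighten. A spring (about 2 N at the tab) snaps it past the middle and keeps it on either side; it rocks by up to 0.2 rad, without crossing the middle, as the teeth click under it.
- lever_tab: Upright red tab at the lever's free end: 12 mm (x, along the lever) x 6 mm (y) x 26 mm high, origin at the centre of its underside, 229 mm above the bench. Its x points at the lever's pivot, 42 mm away on the head's neck, towards the grip. It stands near the screw axis and swings 12 mm either side of the handle's line; to tighten push it along its own +y. A push hardly turns the handle; 25 N breaks it.
- spindle (a joint): Turn of the press's screw, rad, 0 at the start, growing clockwise from above (tightening); 1 rad lowers the pad by 7 mm. Some 1.0 to 1.7 rad are needed; how many is not known beforehand. Its friction keeps it where it is left.
- pad: Pressure pad under the screw, 48 mm disc with a rubber face, 10 mm thick. Origin: centre of its underside, 1.5 to 9 mm above the lid at the start.
- lid (a joint): How far the lid has been pushed into the jar, m: 0 to 0.003 at the start, 0.006 = fully home, flange on the jar's rim.
- lid_top (a point): Centre of the top of the red push-in lid, a disc 84 mm across and 13 mm thick, which stands 3 to 6 mm proud of the rim at the start.
- jar: Clear glass specimen jar with amber contents in the press's rubber cradle, 90 mm across, rim 95 mm above its origin (centre of its underside). It cannot be lifted out.
- blue_jar: Bystander: glass jar with a blue lid, 68 mm across, 100 mm high, standing beside the press. Origin: centre of its underside.
- stopper_bottle: Bystander: amber glass bottle with a glass stopper, 60 mm across, 108 mm high, on the other side of the press. Origin: centre of its underside.
- brush: Bystander: small brush 170 mm long lying on the bench in front of the press. Origin: its middle, at the underside; x along its length.

How it is judged:
By the outcome, as a careful person would: the job done as asked, in the order asked, and still so for the second after the job is handed in, with the robot touching nothing.
It also fails if it takes over 72 s, if anything falls off the work surface, if the arm or the gripper's body presses on something with over 40 N, if the wrist force passes 120 N, or if a joint passes its speed limit or range.

## Working session

There is one attempt and no reset: what is moved stays moved. The work goes in short steps, Python scripts to look and compute and a tool call to move; the robot and the scene stay as the last step left them, time stands still between calls to the robot, and variables do not carry over. Pictures are saved under pics/ and viewed, at most 10 in all, crops included, and the job is handed in when it is done.

Besides the shell and the picture viewer there is one more tool, called after "Call:" as a command line: name --argument value ..., lists and objects as JSON in quotes. step_arm: Moves the arm, as the interface text tells. Its arguments: {"type":"object","properties":{"targets":{"type":"array","items":{"type":"array"}},"jaw":{"type":"number"},"force":{"type":"number"}},"required":["targets"]}

```bash
mkdir -p pics; cat > h.py <<'E'
import numpy as np,cv2
from rig import r,camera
def snap(n,f,crop=None,s=1):
    c=camera(n); im=c["image"]
    np.savez("pics/"+f+".npz",**c)
    if crop: x0,y0,x1,y1=crop; im=im[y0:y1,x0:x1]
    im=cv2.resize(im,None,fx=s,fy=s,interpolation=cv2.INTER_CUBIC)
    cv2.imwrite("pics/"+f+".png",im[:,:,::-1]); return c
def pt(c,u,v,d=None):
    d=d or float(np.median(c["depth"][int(v)-1:int(v)+2,int(u)-1:int(u)+2]))
    p=np.array([(u-c["cx"])/c["fx"]*d,(v-c["cy"])/c["fy"]*d,d])
    return c["xyz"]+c["rotation"]@p
def ptz(c,u,v,z):
    q=c["rotation"]@np.array([(u-c["cx"])/c["fx"],(v-c["cy"])/c["fy"],1])
    return c["xyz"]+q*(z-c["xyz"][2])/q[2]
E
python3 - <<'E'
from h import *
s=r.state(); print(s)
a=snap("top","top1",s=1.5);b=snap("scene","scene1",s=1.5)
print(a["xyz"],b["xyz"],a["rotation"],a["fx"])
E
```

```text
{'time_s': 0.0, 'joint_pos': array([-1.28227718e+00,  2.63497391e-01, -4.89274873e-02,  1.25942417e+00,
       -1.07869682e-05,  1.41552341e+00]), 'qvel': array([ 0.00104788, -0.00211662, -0.00127059, -0.0003872 ,  0.00027258,
       -0.00066468]), 'effort': array([-3.74771786e-03, -6.37604713e+01,  3.84569407e+01,  1.35570325e-02,
       -1.88127765e-04,  1.44455072e-05]), 'position': array([ 0.22534165, -0.47386618,  0.23084181]), 'ee_rot': array([[ 9.03129992e-01,  4.29367117e-01, -3.09873770e-04],
       [ 4.29367202e-01, -9.03129445e-01,  1.00613521e-03],
       [ 1.52145247e-04, -1.04172051e-03, -9.99999446e-01]]), 'ft_force': array([-0.20199008, -0.59278648, -0.39310612]), 'wrist_torque': array([-0.00023867, -0.00491619,  0.01443485]), 'grasp_force': 0.0, 'gripper_width': 0.08525952925956129}
[0.41416231 0.03987594 1.0774314 ] [1.14977351 1.0158598  0.8885951 ] [[-0.02232275 -0.98002801  0.19760262]
 [-0.9995948   0.02537066  0.01290598]
 [-0.01766153 -0.19723445 -0.98019725]] 428.41674851914587
```

View pics/top1.png

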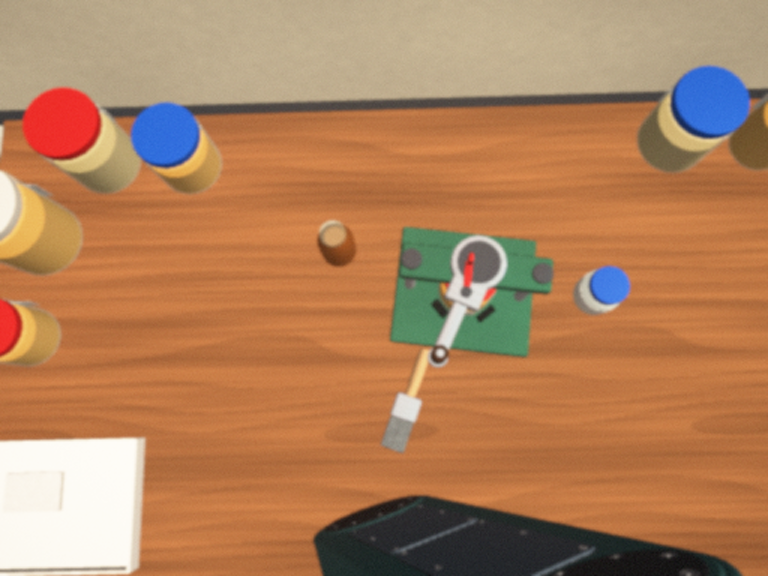

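View pics/scene1.png

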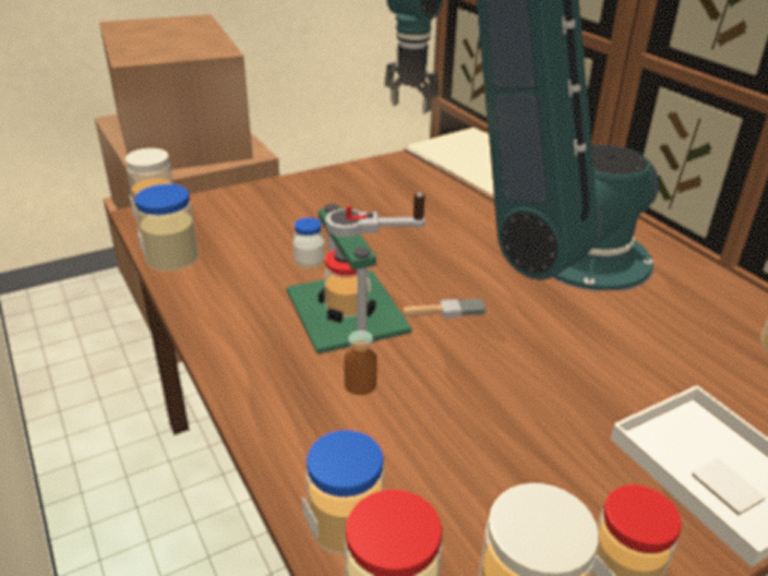

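The top view shows the head centre at about (479,262), the grip top at (439,353) and the red tab at (471,258), all in 1.5x pixels. I'll zoom in on the head.

```bash
python3 - <<'E'
from h import *
c=dict(np.load("pics/top1.npz"))
im=c["image"][145:250,255:375]; im=cv2.resize(im,None,fx=6,fy=5.7,interpolation=cv2.INTER_CUBIC)
im=cv2.resize(c["image"][147:247,255:375],None,fx=6,fy=6,interpolation=cv2.INTER_CUBIC)
cv2.imwrite("pics/t2.png",im[:,:,::-1])
for n,u,v,z in [("head",479,262,.224),("grip",439,353,.27),("tab",471,257,.255),("piv",466,293,.23),("bl",403,228,.016),("br",535,240,.016),("fl",392,341,.016),("fr",527,356,.016)]:
    print(n,pt(c,u/1.5,v/1.5).round(4),ptz(c,u/1.5,v/1.5,z).round(4))
E
```

```text
head [ 0.6082 -0.0722  0.2224] [ 0.6078 -0.0719  0.224 ]
grip [ 0.482  -0.0102  0.2701] [ 0.482  -0.0102  0.27  ]
tab [ 0.6084 -0.0581  0.2524] [ 0.6078 -0.0578  0.255 ]
piv [ 0.5644 -0.0517  0.23  ] [ 0.5644 -0.0517  0.23  ]
bl [ 0.723   0.0274 -0.0012] [0.7181 0.0276 0.016 ]
br [ 0.6917 -0.1968  0.0127] [ 0.6908 -0.196   0.016 ]
fl [0.5257 0.051  0.0087] [0.5249 0.0509 0.016 ]
fr [ 0.4961 -0.1728  0.0008] [ 0.495  -0.1698  0.016 ]
```

View pics/t2.png

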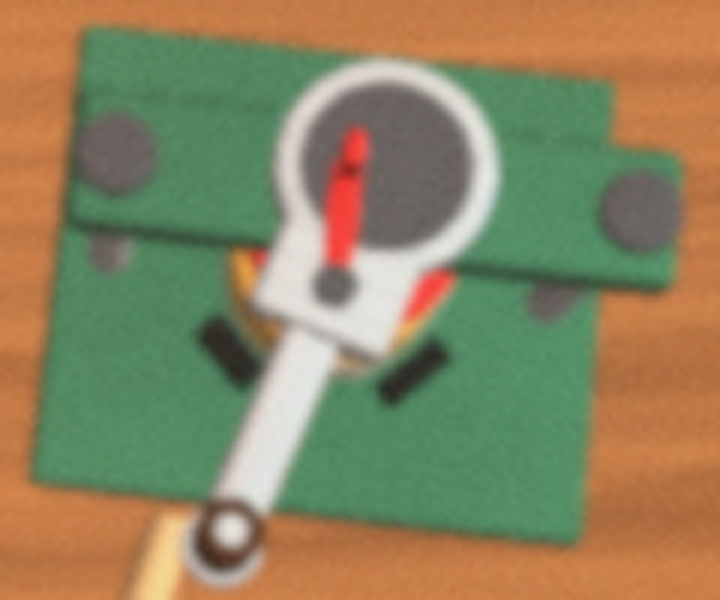

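```bash
cat >> h.py <<'E'
from scipy.spatial.transform import Rotation as R
AX=np.array([.607,-.072])
def hdir(th): a=np.pi-(th+.135); return np.array([np.cos(a),np.sin(a)])
def to(pos,xyaw):
    s=r.state(); M=s["ee_rot"]
    T=np.array([[np.cos(xyaw),np.sin(xyaw),0],[np.sin(xyaw),-np.cos(xyaw),0],[0,0,-1]]).T
    d=M.T@(np.array(pos)-s["position"]); w=R.from_matrix(M.T@T).as_rotvec(degrees=True)
    print("shift",d.round(4),"turn",w.round(2)); 
def st():
    s=r.state(); M=s["ee_rot"]
    print("t",round(s["time_s"],2),"pos",s["position"].round(4),"Ftool",(M.T@s["ft_force"]).round(2),"w",round(s["gripper_width"],4),"gf",s["grasp_force"],"q",s["joint_pos"].round(2))
E
python3 - <<'E'
from h import *
to([.6234,-.0277,.32],np.radians(153.6))
E
```

```text
shift [ 0.5511 -0.2321 -0.0888] turn [-2.0000e-02 -7.0000e-02 -1.2817e+02]
```

Call:
step_arm --targets '[[[0, 0, -0.04], [0, 0, 0]], [[0, 0, -0.08], [0, 0, -5]], [[0.551, -0.232, -0.089], [0, -0.06, -128]], [[0.551, -0.232, -0.089], [0, -0.06, -128]], [[0.551, -0.232, -0.089], [0, -0.06, -128]], [[0.551, -0.232, -0.089], [0, -0.06, -128]], [[0.551, -0.232, -0.089], [0, -0.06, -128]], [[0.551, -0.232, -0.089], [0, -0.06, -128]], [[0.551, -0.232, -0.089], [0, -0.06, -128]], [[0.551, -0.232, -0.089], [0, -0.06, -128]], [[0.551, -0.232, -0.089], [0, -0.06, -128]], [[0.551, -0.232, -0.089], [0, -0.06, -128]], [[0.551, -0.232, -0.089], [0, -0.06, -128]], [[0.551, -0.232, -0.089], [0, -0.06, -128]], [[0.551, -0.232, -0.089], [0, -0.06, -128]], [[0.551, -0.232, -0.089], [0, -0.06, -128]], [[0.551, -0.232, -0.089], [0, -0.06, -128]], [[0.551, -0.232, -0.089], [0, -0.06, -128]], [[0.551, -0.232, -0.089], [0, -0.06, -128]], [[0.551, -0.232, -0.089], [0, -0.06, -128]]]' --jaw 255

```text
time_s: 1.77
position: [0.6236, -0.0276, 0.3197]
ee_rot: [[-0.897, 0.441, -0.001], [0.441, 0.897, -0.001], [0.001, -0.001, -1.0]]
ft_force: [0.4, 0.1, -0.2]
gripper_width: 0.0004
grasp_force: 0.0
```

```bash
python3 - <<'E'
from h import *
st(); to([.6234,-.0277,.32],np.radians(153.6)); snap("wrist","w1",s=1.5)
E
```

```text
t 1.77 pos [ 0.6236 -0.0276  0.3197] Ftool [-0.32  0.23  0.2 ] w 0.0004 gf 0.0 q [-0.17  0.45  0.47  1.6  -0.    0.28]
shift [ 0.0001 -0.0002 -0.0003] turn [-0.06 -0.04  0.22]
```

View pics/w1.png

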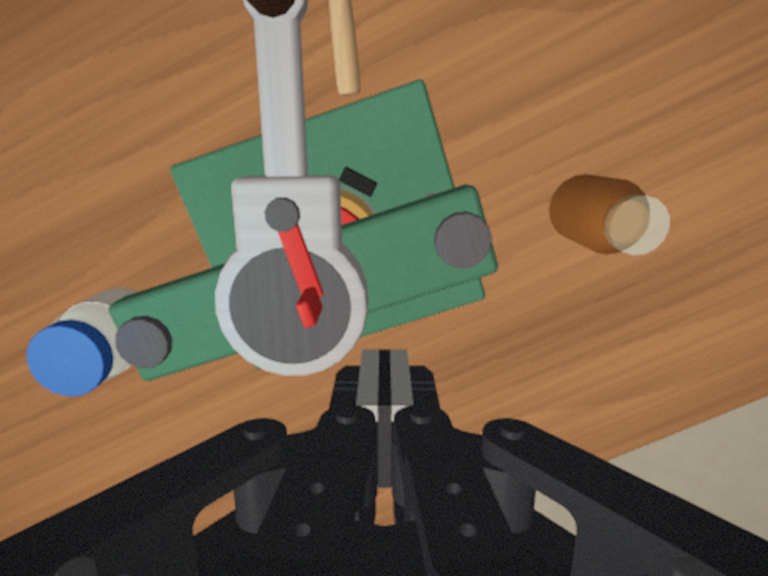

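```bash
python3 - <<'E'
from h import *
c=dict(np.load("pics/w1.npz")); s=r.state(); M=s["ee_rot"]
for n,u,v,z in [("tabtop",308,312,.255),("tabtopL",301,312,.255),("tabtopR",317,312,.255),("tabnear",308,293,.255),("tabfar",308,326,.255),("piv",282,213,.23),("head",292,300,.224),("grip",273,2,.27),("finL",361,352,.3197),("finR",408,352,.3197)]:
    p=pt(c,u/1.5,v/1.5); q=ptz(c,u/1.5,v/1.5,z)
    print(n,p.round(4),q.round(4),"tool",(M.T@(q-s["position"])).round(4))
E
```

```text
tabtop [ 0.6095 -0.0563  0.2535] [ 0.6091 -0.0558  0.255 ] tool [ 0.0003 -0.0313  0.0649]
tabtopL [ 0.6082 -0.0591  0.2531] [ 0.6078 -0.0585  0.255 ] tool [ 0.0003 -0.0343  0.0649]
tabtopR [ 0.6134 -0.0553  0.2442] [ 0.6108 -0.0524  0.255 ] tool [ 0.0003 -0.0275  0.0649]
tabnear [ 0.6044 -0.0556  0.2409] [ 0.6017 -0.0518  0.255 ] tool [ 0.0087 -0.031   0.0649]
tabfar [ 0.6152 -0.0595  0.2529] [ 0.6147 -0.0588  0.255 ] tool [-0.006  -0.0315  0.0649]
piv [ 0.5681 -0.051   0.2305] [ 0.5681 -0.0511  0.23  ] tool [ 0.0392 -0.0454  0.0899]
head [ 0.6075 -0.069   0.2233] [ 0.6073 -0.0688  0.224 ] tool [-0.0039 -0.0437  0.0959]
grip [ 0.4944 -0.0117  0.2399] [ 0.5037 -0.0097  0.27  ] tool [ 0.1153 -0.0371  0.05  ]
finL [ 7.264e-01 -1.023e-01 -7.000e-04] [ 0.6125 -0.029   0.3197] tool [ 0.0093 -0.0059  0.0002]
finR [ 0.7469 -0.0611 -0.0014] [ 0.6187 -0.0164  0.3197] tool [0.0094 0.0082 0.0002]
```

The wrist view shows the red tab top at (308,312), on the right of the handle line through the pivot (282,213) and the head (292,300). The closed fingertip is at (384,355). The tab is 31 mm along tool -y, and the handle line 44 mm.

Call:
step_arm --targets '[[[0, 0, 0.03], [0, 0, 0]], [[0, 0, 0.06], [0, 0, 0]], [[0, 0, 0.075], [0, 0, 0]], [[0, 0, 0.082], [0, 0, 0]], [[0, -0.006, 0.082], [0, 0, 0]], [[0, -0.012, 0.082], [0, 0, 0]], [[0, -0.016, 0.082], [0, 0, 0]], [[0, -0.018, 0.082], [0, 0, 0]], [[0, -0.018, 0.082], [0, 0, 0]]]'

```text
time_s: 2.57
position: [0.6156, -0.0449, 0.2393]
ee_rot: [[-0.894, 0.448, 0.002], [0.448, 0.894, -0.001], [-0.002, -0.0, -1.0]]
ft_force: [1.0, 2.3, 0.4]
gripper_width: -0.0001
grasp_force: 0.6
```

Call:
step_arm --targets '[[[0, -0.002, 0], [0, 0, 0]], [[0, -0.004, 0], [0, 0, 0]], [[0, -0.006, 0], [0, 0, 0]], [[0, -0.008, 0], [0, 0, 0]], [[0, -0.008, 0], [0, 0, 0]]]'

```text
time_s: 2.98
position: [0.6115, -0.0517, 0.2382]
ee_rot: [[-0.894, 0.448, -0.0], [0.448, 0.894, -0.001], [-0.0, -0.001, -1.0]]
ft_force: [1.0, -0.8, 0.3]
gripper_width: 0.0001
grasp_force: 0.1
```

Call:
step_arm --targets '[[[0, -0.001, 0], [0, 0, 0]], [[0, -0.002, 0], [0, 0, 0]], [[0, -0.003, 0], [0, 0, 0]], [[0, -0.004, 0], [0, 0, 0]], [[0, -0.004, 0], [0, 0, 0]]]'

```text
time_s: 3.4
position: [0.6099, -0.0551, 0.2383]
ee_rot: [[-0.894, 0.447, -0.0], [0.447, 0.894, -0.001], [-0.0, -0.001, -1.0]]
ft_force: [0.6, -0.9, 0.6]
gripper_width: 0.0001
grasp_force: 0.0
```

```bash
python3 - <<'E'
from h import *
st(); snap("wrist","w2",crop=(100,80,340,260),s=3)
E
```

```text
t 3.4 pos [ 0.6099 -0.0551  0.2383] Ftool [-0.94 -0.56 -0.59] w 0.0001 gf 0.0 q [-0.22  0.42  0.2   1.36 -0.    0.24]
```

View pics/w2.png

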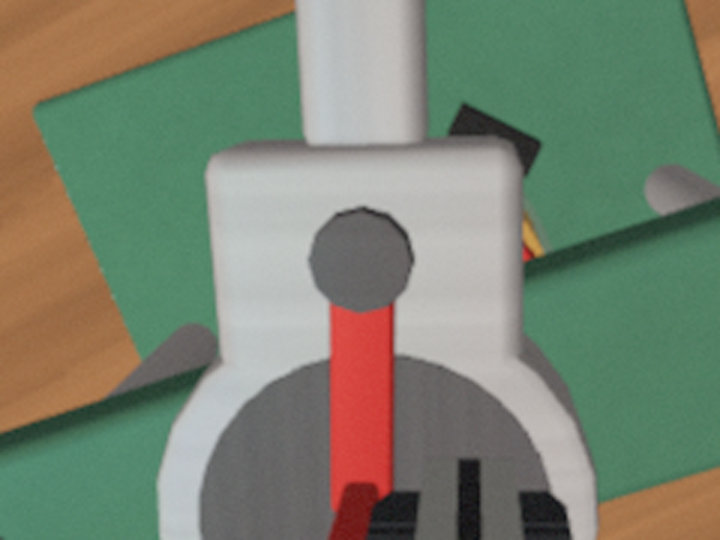

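The lever now lies along the handle line, exactly at the middle, so it needs a few more mm.

Call:
step_arm --targets '[[[0, -0.001, 0], [0, 0, 0]], [[0, -0.002, 0], [0, 0, 0]], [[0, -0.003, 0], [0, 0, 0]], [[0, -0.0045, 0], [0, 0, 0]], [[0, -0.0045, 0], [0, 0, 0]]]'

```text
time_s: 3.87
position: [0.6079, -0.0592, 0.2383]
ee_rot: [[-0.894, 0.447, -0.0], [0.447, 0.894, -0.001], [-0.0, -0.001, -1.0]]
ft_force: [0.3, -0.3, 0.1]
gripper_width: -0.0002
grasp_force: 0.0
```

```bash
python3 - <<'E'
from h import *
st(); snap("wrist","w3",crop=(100,80,340,260),s=2)
E
```

```text
t 3.87 pos [ 0.6079 -0.0592  0.2383] Ftool [-0.42 -0.1  -0.13] w -0.0002 gf 0.0 q [-0.23  0.41  0.2   1.36 -0.    0.23]
```

View pics/w3.png

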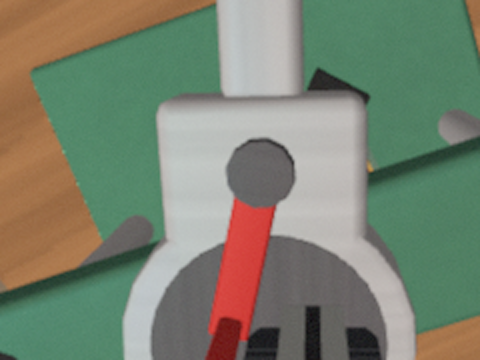

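The lever snapped over: it now leans to the other side (tab at (228,330) in the crop) and the force is zero. I'll lift off and go to the grip.

```bash
python3 - <<'E'
from h import *
h=hdir(.325);print(AX+.14*h, h, np.arctan2(h[1],h[0]))
to([*(AX+.14*h),.32],np.arctan2(h[1],h[0]))
E
```

```text
[ 0.48155265 -0.00984727] [-0.8960525   0.44394811] 2.681592653589793
shift [ 0.135  -0.0126 -0.0817] turn [-0.05  0.02 -0.23]
```

Call:
step_arm --targets '[[[0, 0.005, 0], [0, 0, 0]], [[0, 0.01, -0.01], [0, 0, 0]], [[0, 0.01, -0.04], [0, 0, 0]], [[0, 0.005, -0.075], [0, 0, 0]], [[0.03, 0, -0.082], [0, 0, 0]], [[0.065, -0.005, -0.082], [0, 0, 0]], [[0.1, -0.01, -0.082], [0, 0, 0]], [[0.135, -0.0126, -0.082], [0, 0, 0]], [[0.135, -0.0126, -0.082], [0, 0, 0]], [[0.135, -0.0126, -0.082], [0, 0, 0]]]' --jaw 110 --force 20

```text
time_s: 4.75
position: [0.4805, -0.009, 0.3212]
ee_rot: [[-0.895, 0.447, 0.001], [0.447, 0.895, -0.001], [-0.002, -0.0, -1.0]]
ft_force: [-0.3, 0.2, -0.1]
gripper_width: 0.0483
grasp_force: 0.0
```

```bash
python3 - <<'E'
from h import *
st(); snap("wrist","w4",s=1.2)
E
```

```text
t 4.75 pos [ 0.4805 -0.009   0.3212] Ftool [0.39 0.01 0.12] w 0.0483 gf 0.0 q [-0.19  0.17  0.07  1.47 -0.    0.27]
```

View pics/w4.png

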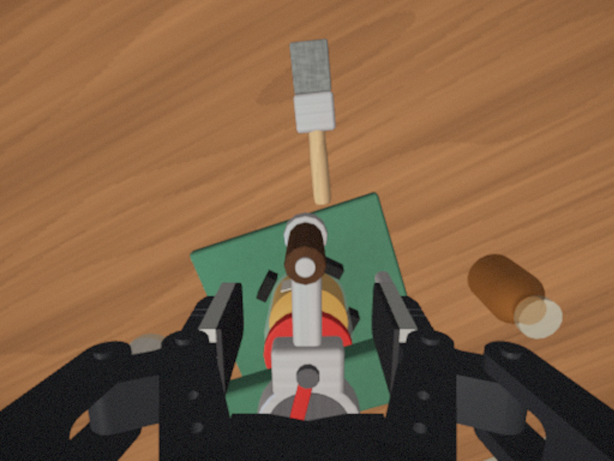

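The grip top at (305,262) is centred between the fingers. Next I descend and close loosely.

Call:
step_arm --targets '[[[0, 0, 0.03], [0, 0, 0]], [[0, 0, 0.055], [0, 0, 0]], [[0, 0, 0.075], [0, 0, 0]], [[0, 0, 0.087], [0, 0, 0]], [[0, 0, 0.087], [0, 0, 0]]]'

```text
time_s: 5.22
position: [0.4816, -0.0099, 0.2307]
ee_rot: [[-0.894, 0.448, -0.004], [0.448, 0.894, -0.0], [0.003, -0.002, -1.0]]
ft_force: [0.0, -0.1, -0.5]
gripper_width: 0.0489
grasp_force: 0.0
```

Call:
step_arm --targets '[[[0, 0, 0], [0, 0, 0]], [[0, 0, 0], [0, 0, 0]], [[0, 0, 0], [0, 0, 0]], [[0, 0, 0], [0, 0, 0]], [[0, 0, 0], [0, 0, 0]]]' --jaw 178

```text
time_s: 5.63
position: [0.482, -0.0099, 0.2338]
ee_rot: [[-0.894, 0.447, 0.001], [0.447, 0.894, -0.001], [-0.001, -0.001, -1.0]]
ft_force: [-0.3, 0.2, -0.0]
gripper_width: 0.0257
grasp_force: 0.0
```

```bash
cat >> h.py <<'E'
def arc(a0,deltas,off=0):
    """rows for turning the tool about the screw axis by deltas(rad, + = clockwise) from now"""
    s=r.state(); M=s["ee_rot"]; p=s["position"]
    for d in deltas:
        Q=R.from_rotvec([0,0,-d]).as_matrix(); A=np.array([*AX,p[2]])
        sh=M.T@(Q@(p-A)+A-p)
        print("[[%.4f, %.4f, 0], [0, 0, %.1f]],"%(sh[0],sh[1],np.degrees(d)),end=" ")
    print()
E
python3 - <<'E'
from h import *
st(); s=r.state(); v=s["position"][:2]-AX; print(np.linalg.norm(v),np.pi-np.arctan2(v[1],v[0])-.135)
arc(0,-np.linspace(.04,.72,18))
E
```

```text
t 5.63 pos [ 0.482  -0.0099  0.2338] Ftool [0.33 0.1  0.01] w 0.0257 gf 0.0 q [-0.19  0.19 -0.14  1.24 -0.    0.27]
0.13958306967470507 0.3258258403625318
[[-0.0001, -0.0056, 0], [0, 0, -2.3]], [[-0.0005, -0.0112, 0], [0, 0, -4.6]], [[-0.0011, -0.0167, 0], [0, 0, -6.9]], [[-0.0018, -0.0222, 0], [0, 0, -9.2]], [[-0.0029, -0.0277, 0], [0, 0, -11.5]], [[-0.0041, -0.0332, 0], [0, 0, -13.8]], [[-0.0056, -0.0386, 0], [0, 0, -16.0]], [[-0.0072, -0.0439, 0], [0, 0, -18.3]], [[-0.0091, -0.0491, 0], [0, 0, -20.6]], [[-0.0112, -0.0543, 0], [0, 0, -22.9]], [[-0.0135, -0.0594, 0], [0, 0, -25.2]], [[-0.0160, -0.0644, 0], [0, 0, -27.5]], [[-0.0187, -0.0693, 0], [0, 0, -29.8]], [[-0.0215, -0.0741, 0], [0, 0, -32.1]], [[-0.0246, -0.0787, 0], [0, 0, -34.4]], [[-0.0279, -0.0833, 0], [0, 0, -36.7]], [[-0.0313, -0.0877, 0], [0, 0, -39.0]], [[-0.0349, -0.0919, 0], [0, 0, -41.3]],
```

Call:
step_arm --targets '[[[-0.0001, -0.0056, 0], [0, 0, -2.3]], [[-0.0005, -0.0112, 0], [0, 0, -4.6]], [[-0.0011, -0.0167, 0], [0, 0, -6.9]], [[-0.0018, -0.0222, 0], [0, 0, -9.2]], [[-0.0029, -0.0277, 0], [0, 0, -11.5]]]'

```text
time_s: 6.05
position: [0.4718, -0.0361, 0.2336]
ee_rot: [[-0.966, 0.258, 0.001], [0.258, 0.966, -0.001], [-0.001, -0.001, -1.0]]
ft_force: [0.4, 1.5, -0.0]
gripper_width: 0.0258
grasp_force: 0.2
```

```bash
python3 - <<'E'
from h import *
st()
arc(0,-np.linspace(.04,.54,13))
E
```

```text
t 6.05 pos [ 0.4718 -0.0361  0.2336] Ftool [-0.01  1.51  0.03] w 0.0258 gf 0.22957120556384325 q [-0.25  0.17 -0.16  1.23 -0.    0.01]
[[-0.0001, -0.0056, 0], [0, 0, -2.3]], [[-0.0005, -0.0114, 0], [0, 0, -4.7]], [[-0.0011, -0.0172, 0], [0, 0, -7.1]], [[-0.0019, -0.0230, 0], [0, 0, -9.5]], [[-0.0030, -0.0287, 0], [0, 0, -11.8]], [[-0.0043, -0.0344, 0], [0, 0, -14.2]], [[-0.0059, -0.0400, 0], [0, 0, -16.6]], [[-0.0077, -0.0455, 0], [0, 0, -19.0]], [[-0.0097, -0.0510, 0], [0, 0, -21.4]], [[-0.0119, -0.0564, 0], [0, 0, -23.8]], [[-0.0144, -0.0616, 0], [0, 0, -26.2]], [[-0.0171, -0.0668, 0], [0, 0, -28.6]], [[-0.0200, -0.0719, 0], [0, 0, -30.9]],
```

Call:
step_arm --targets '[[[-0.0001, -0.0056, 0], [0, 0, -2.3]], [[-0.0005, -0.0114, 0], [0, 0, -4.7]], [[-0.0011, -0.0172, 0], [0, 0, -7.1]], [[-0.0019, -0.023, 0], [0, 0, -9.5]], [[-0.003, -0.0287, 0], [0, 0, -11.8]], [[-0.0043, -0.0344, 0], [0, 0, -14.2]], [[-0.0059, -0.04, 0], [0, 0, -16.6]], [[-0.0077, -0.0455, 0], [0, 0, -19.0]], [[-0.0097, -0.051, 0], [0, 0, -21.4]], [[-0.0119, -0.0564, 0], [0, 0, -23.8]], [[-0.0144, -0.0616, 0], [0, 0, -26.2]], [[-0.0171, -0.0668, 0], [0, 0, -28.6]], [[-0.02, -0.0719, 0], [0, 0, -30.9]], [[-0.02, -0.0719, 0], [0, 0, -30.9]]]'

```text
time_s: 7.22
position: [0.4727, -0.1113, 0.2335]
ee_rot: [[-0.962, -0.274, 0.0], [-0.274, 0.962, -0.001], [-0.0, -0.001, -1.0]]
ft_force: [-0.0, -0.2, 0.9]
gripper_width: 0.026
grasp_force: 0.0
```

```bash
cat >> h.py <<'E'
def ang():
    v=r.state()["position"][:2]-AX; print("rad",np.linalg.norm(v).round(4),"theta",round(np.pi-np.arctan2(v[1],v[0])%(2*np.pi)-.135,3))
E
python3 - <<'E'
from h import *
st();ang();snap("scene","s2",crop=(170,100,320,250),s=4)
arc(0,np.linspace(.04,.72,18))
E
```

```text
t 7.22 pos [ 0.4727 -0.1113  0.2335] Ftool [ 0.1  -0.19 -0.93] w 0.026 gf 0.0 q [-0.4   0.19 -0.14  1.24 -0.   -0.68]
rad 0.1399 theta -0.419
[[-0.0001, 0.0056, 0], [0, 0, 2.3]], [[-0.0004, 0.0112, 0], [0, 0, 4.6]], [[-0.0009, 0.0168, 0], [0, 0, 6.9]], [[-0.0016, 0.0223, 0], [0, 0, 9.2]], [[-0.0026, 0.0278, 0], [0, 0, 11.5]], [[-0.0038, 0.0333, 0], [0, 0, 13.8]], [[-0.0052, 0.0387, 0], [0, 0, 16.0]], [[-0.0068, 0.0441, 0], [0, 0, 18.3]], [[-0.0087, 0.0494, 0], [0, 0, 20.6]], [[-0.0107, 0.0546, 0], [0, 0, 22.9]], [[-0.0130, 0.0597, 0], [0, 0, 25.2]], [[-0.0154, 0.0647, 0], [0, 0, 27.5]], [[-0.0181, 0.0696, 0], [0, 0, 29.8]], [[-0.0209, 0.0745, 0], [0, 0, 32.1]], [[-0.0239, 0.0792, 0], [0, 0, 34.4]], [[-0.0272, 0.0837, 0], [0, 0, 36.7]], [[-0.0306, 0.0882, 0], [0, 0, 39.0]], [[-0.0341, 0.0925, 0], [0, 0, 41.3]],
```

View pics/s2.png

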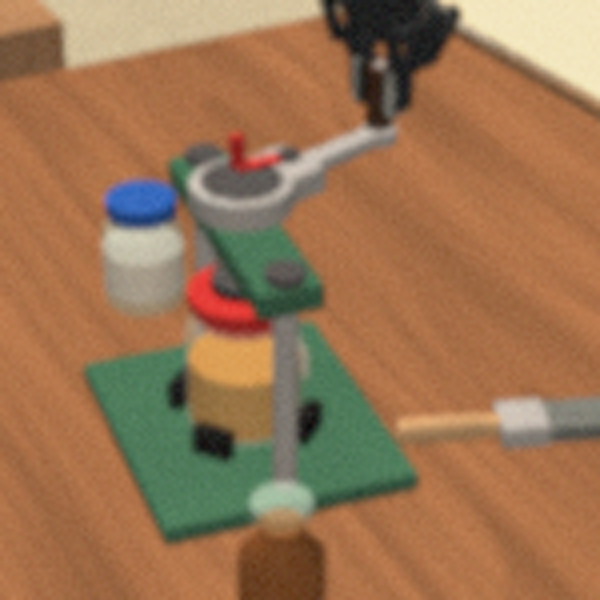

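The handle followed the gripper and only the free-wheeling force was felt. Now I ratchet clockwise.

Call:
step_arm --targets '[[[-0.0001, 0.0056, 0], [0, 0, 2.3]], [[-0.0004, 0.0112, 0], [0, 0, 4.6]], [[-0.0009, 0.0168, 0], [0, 0, 6.9]], [[-0.0016, 0.0223, 0], [0, 0, 9.2]], [[-0.0026, 0.0278, 0], [0, 0, 11.5]], [[-0.0038, 0.0333, 0], [0, 0, 13.8]], [[-0.0052, 0.0387, 0], [0, 0, 16.0]], [[-0.0068, 0.0441, 0], [0, 0, 18.3]], [[-0.0087, 0.0494, 0], [0, 0, 20.6]], [[-0.0107, 0.0546, 0], [0, 0, 22.9]], [[-0.013, 0.0597, 0], [0, 0, 25.2]], [[-0.0154, 0.0647, 0], [0, 0, 27.5]], [[-0.0181, 0.0696, 0], [0, 0, 29.8]], [[-0.0209, 0.0745, 0], [0, 0, 32.1]], [[-0.0239, 0.0792, 0], [0, 0, 34.4]], [[-0.0272, 0.0837, 0], [0, 0, 36.7]], [[-0.0306, 0.0882, 0], [0, 0, 39.0]], [[-0.0341, 0.0925, 0], [0, 0, 41.3]]]'

```text
time_s: 8.77
position: [0.4799, -0.0122, 0.2335]
ee_rot: [[-0.901, 0.434, 0.0], [0.434, 0.901, -0.002], [-0.001, -0.002, -1.0]]
ft_force: [-1.9, -4.3, 1.0]
gripper_width: 0.0263
grasp_force: 2.6
```

```bash
python3 - <<'E'
from h import *
st();ang()
arc(0,np.linspace(.03,.36,12))
E
```

```text
t 8.77 pos [ 0.4799 -0.0122  0.2335] Ftool [-0.15 -4.68 -0.96] w 0.0263 gf 2.5613567233085632 q [-0.19  0.19 -0.15  1.24 -0.    0.25]
rad 0.1405 theta 0.305
[[-0.0000, 0.0042, 0], [0, 0, 1.7]], [[-0.0002, 0.0084, 0], [0, 0, 3.4]], [[-0.0005, 0.0126, 0], [0, 0, 5.2]], [[-0.0009, 0.0168, 0], [0, 0, 6.9]], [[-0.0014, 0.0210, 0], [0, 0, 8.6]], [[-0.0021, 0.0252, 0], [0, 0, 10.3]], [[-0.0028, 0.0293, 0], [0, 0, 12.0]], [[-0.0037, 0.0334, 0], [0, 0, 13.8]], [[-0.0048, 0.0375, 0], [0, 0, 15.5]], [[-0.0059, 0.0416, 0], [0, 0, 17.2]], [[-0.0072, 0.0456, 0], [0, 0, 18.9]], [[-0.0086, 0.0496, 0], [0, 0, 20.6]],
```

Call:
step_arm --targets '[[[0, 0.0042, 0], [0, 0, 1.7]], [[-0.0002, 0.0084, 0], [0, 0, 3.4]], [[-0.0005, 0.0126, 0], [0, 0, 5.2]], [[-0.0009, 0.0168, 0], [0, 0, 6.9]], [[-0.0014, 0.021, 0], [0, 0, 8.6]], [[-0.0021, 0.0252, 0], [0, 0, 10.3]], [[-0.0028, 0.0293, 0], [0, 0, 12.0]], [[-0.0037, 0.0334, 0], [0, 0, 13.8]]]'

```text
time_s: 9.43
position: [0.4974, 0.0163, 0.2335]
ee_rot: [[-0.772, 0.636, -0.0], [0.636, 0.772, -0.002], [-0.001, -0.002, -1.0]]
ft_force: [-3.2, -4.8, 1.6]
gripper_width: 0.0258
grasp_force: 2.7
```

```bash
python3 - <<'E'
from h import *
st();ang()
arc(0,np.arange(1,9)*.025)
E
```

```text
t 9.43 pos [0.4974 0.0163 0.2335] Ftool [-0.56 -5.73 -1.58] w 0.0258 gf 2.7168112993240356 q [-0.13  0.22 -0.11  1.25 -0.    0.56]
rad 0.1408 theta 0.543
[[-0.0000, 0.0035, 0], [0, 0, 1.4]], [[-0.0001, 0.0070, 0], [0, 0, 2.9]], [[-0.0003, 0.0106, 0], [0, 0, 4.3]], [[-0.0006, 0.0141, 0], [0, 0, 5.7]], [[-0.0009, 0.0176, 0], [0, 0, 7.2]], [[-0.0014, 0.0211, 0], [0, 0, 8.6]], [[-0.0019, 0.0245, 0], [0, 0, 10.0]], [[-0.0025, 0.0280, 0], [0, 0, 11.5]],
```

Call:
step_arm --targets '[[[0, 0.0035, 0], [0, 0, 1.4]], [[-0.0001, 0.007, 0], [0, 0, 2.9]], [[-0.0001, 0.007, 0], [0, 0, 2.9]], [[-0.0001, 0.007, 0], [0, 0, 2.9]]]'

```text
time_s: 9.77
position: [0.502, 0.0218, 0.2334]
ee_rot: [[-0.741, 0.671, -0.0], [0.671, 0.741, -0.001], [-0.001, -0.001, -1.0]]
ft_force: [-2.4, -2.5, 3.3]
gripper_width: 0.0262
grasp_force: 1.8
```

Call:
step_arm --targets '[[[0, 0.0025, 0], [0, 0, 1.0]], [[-0.0001, 0.005, 0], [0, 0, 2.0]], [[-0.0002, 0.0075, 0], [0, 0, 3.1]], [[-0.0003, 0.009, 0], [0, 0, 3.7]]]'

```text
time_s: 10.1
position: [0.5082, 0.028, 0.2334]
ee_rot: [[-0.695, 0.719, -0.0], [0.719, 0.695, -0.001], [-0.001, -0.001, -1.0]]
ft_force: [-4.4, -2.6, 3.8]
gripper_width: 0.0258
grasp_force: 2.7
```

Call:
step_arm --targets '[[[0, 0.0025, 0], [0, 0, 1.0]], [[-0.0001, 0.005, 0], [0, 0, 2.0]], [[-0.0002, 0.0075, 0], [0, 0, 3.1]], [[-0.0003, 0.009, 0], [0, 0, 3.7]]]'

```text
time_s: 10.43
position: [0.5148, 0.0341, 0.2334]
ee_rot: [[-0.648, 0.762, -0.0], [0.762, 0.648, -0.001], [-0.001, -0.001, -1.0]]
ft_force: [-4.5, -3.4, 4.6]
gripper_width: 0.0256
grasp_force: 2.7
```

```bash
python3 - <<'E'
from h import *
st();ang()
E
```

```text
t 10.43 pos [0.5148 0.0341 0.2334] Ftool [ 0.29 -5.62 -4.58] w 0.0256 gf 2.72889107465744 q [-0.09  0.25 -0.06  1.26 -0.    0.78]
rad 0.1406 theta 0.721
```

Call:
step_arm --targets '[[[0, 0.0025, 0], [0, 0, 1.0]], [[-0.0001, 0.005, 0], [0, 0, 2.0]], [[-0.0002, 0.0075, 0], [0, 0, 3.1]]]'

```text
time_s: 10.68
position: [0.5206, 0.0388, 0.2334]
ee_rot: [[-0.606, 0.796, -0.0], [0.796, 0.606, -0.001], [-0.001, -0.001, -1.0]]
ft_force: [-5.0, -2.8, 4.5]
gripper_width: 0.0256
grasp_force: 2.7
```

```bash
python3 - <<'E'
from h import *
st();ang()
E
```

```text
t 10.68 pos [0.5206 0.0388 0.2334] Ftool [ 0.82 -5.64 -4.48] w 0.0256 gf 2.7437925338745117 q [-0.08  0.26 -0.05  1.26 -0.    0.84]
rad 0.1405 theta 0.774
```

Call:
step_arm --targets '[[[0, 0.0025, 0], [0, 0, 1.0]], [[-0.0001, 0.005, 0], [0, 0, 2.0]], [[-0.0002, 0.0075, 0], [0, 0, 3.1]]]'

```text
time_s: 10.93
position: [0.5267, 0.0432, 0.2334]
ee_rot: [[-0.562, 0.827, -0.0], [0.827, 0.562, -0.001], [-0.001, -0.001, -1.0]]
ft_force: [-5.7, -3.2, 5.4]
gripper_width: 0.0257
grasp_force: 2.7
```

```bash
python3 - <<'E'
from h import *
st();ang()
E
```

```text
t 10.93 pos [0.5267 0.0432 0.2334] Ftool [ 0.52 -6.49 -5.35] w 0.0257 gf 2.7452366799116135 q [-0.07  0.27 -0.03  1.27 -0.    0.9 ]
rad 0.1405 theta 0.827
```

Call:
step_arm --targets '[[[0, 0.0025, 0], [0, 0, 1.0]], [[-0.0001, 0.005, 0], [0, 0, 2.0]]]'

```text
time_s: 11.1
position: [0.5308, 0.046, 0.2334]
ee_rot: [[-0.533, 0.846, -0.001], [0.846, 0.533, -0.001], [-0.001, -0.001, -1.0]]
ft_force: [-4.3, -2.4, 4.6]
gripper_width: 0.0259
grasp_force: 2.7
```

```bash
python3 - <<'E'
from h import *
st();ang()
E
```

```text
t 11.1 pos [0.5308 0.046  0.2334] Ftool [ 0.23 -4.88 -4.56] w 0.0259 gf 2.746092975139618 q [-0.07  0.28 -0.02  1.27 -0.    0.94]
rad 0.1405 theta 0.862
```

Noise of about ±0.7 N, still free or pushing the lid.

Call:
step_arm --targets '[[[0, 0.0025, 0], [0, 0, 1.0]], [[-0.0001, 0.005, 0], [0, 0, 2.0]], [[-0.0002, 0.0075, 0], [0, 0, 3.1]]]'

```text
time_s: 11.35
position: [0.5373, 0.0498, 0.2334]
ee_rot: [[-0.486, 0.874, -0.001], [0.874, 0.486, -0.001], [-0.001, -0.001, -1.0]]
ft_force: [-4.8, -2.7, 4.5]
gripper_width: 0.0259
grasp_force: 2.7
```

```bash
python3 - <<'E'
from h import *
st();ang()
E
```

```text
t 11.35 pos [0.5373 0.0498 0.2334] Ftool [-0.02 -5.49 -4.45] w 0.0259 gf 2.745584025979042 q [-0.06  0.29 -0.01  1.28 -0.    1.01]
rad 0.1404 theta 0.916
```

Call:
step_arm --targets '[[[0, 0.0025, 0], [0, 0, 1.0]], [[-0.0001, 0.005, 0], [0, 0, 2.0]], [[-0.0002, 0.0075, 0], [0, 0, 3.1]]]'

```text
time_s: 11.6
position: [0.5439, 0.0533, 0.2334]
ee_rot: [[-0.438, 0.899, -0.001], [0.899, 0.438, -0.001], [-0.001, -0.001, -1.0]]
ft_force: [-6.0, -1.9, 4.4]
gripper_width: 0.0261
grasp_force: 2.7
```

```bash
python3 - <<'E'
from h import *
st();ang()
E
```

```text
t 11.6 pos [0.5439 0.0533 0.2334] Ftool [ 0.95 -6.23 -4.37] w 0.0261 gf 2.746099680662155 q [-0.05  0.3   0.01  1.28 -0.    1.07]
rad 0.1403 theta 0.969
```

Call:
step_arm --targets '[[[0, 0.0025, 0], [0, 0, 1.0]], [[-0.0001, 0.005, 0], [0, 0, 2.0]], [[-0.0001, 0.0065, 0], [0, 0, 2.7]]]'

```text
time_s: 11.85
position: [0.5499, 0.0561, 0.2334]
ee_rot: [[-0.395, 0.919, -0.001], [0.919, 0.395, -0.001], [-0.001, -0.001, -1.0]]
ft_force: [-5.2, -1.9, 4.7]
gripper_width: 0.0257
grasp_force: 2.7
```

```bash
python3 - <<'E'
from h import *
st();ang()
E
```

```text
t 11.85 pos [0.5499 0.0561 0.2334] Ftool [ 0.36 -5.56 -4.65] w 0.0257 gf 2.7036432176828384 q [-0.05  0.31  0.03  1.29 -0.    1.12]
rad 0.1403 theta 1.017
```

Call:
step_arm --targets '[[[0, 0.0025, 0], [0, 0, 1.0]], [[-0.0001, 0.005, 0], [0, 0, 2.0]], [[-0.0001, 0.0065, 0], [0, 0, 2.7]]]'

```text
time_s: 12.1
position: [0.5558, 0.0586, 0.2333]
ee_rot: [[-0.352, 0.936, -0.001], [0.936, 0.352, -0.001], [-0.0, -0.001, -1.0]]
ft_force: [-5.2, -1.3, 4.7]
gripper_width: 0.0261
grasp_force: 2.7
```

```bash
python3 - <<'E'
from h import *
st();ang()
E
```

```text
t 12.1 pos [0.5558 0.0586 0.2333] Ftool [ 0.62 -5.38 -4.67] w 0.0261 gf 2.705383747816086 q [-0.04  0.32  0.04  1.29 -0.    1.17]
rad 0.1403 theta 1.063
```

Call:
step_arm --targets '[[[0, 0.0025, 0], [0, 0, 1.0]], [[-0.0001, 0.005, 0], [0, 0, 2.0]], [[-0.0001, 0.0065, 0], [0, 0, 2.7]]]'

```text
time_s: 12.35
position: [0.562, 0.0608, 0.2333]
ee_rot: [[-0.307, 0.952, -0.001], [0.952, 0.307, -0.001], [-0.0, -0.001, -1.0]]
ft_force: [-5.3, -1.5, 4.4]
gripper_width: 0.0261
grasp_force: 2.7
```

```bash
python3 - <<'E'
from h import *
st();ang()
E
```

```text
t 12.35 pos [0.562  0.0608 0.2333] Ftool [ 0.22 -5.55 -4.36] w 0.0261 gf 2.706815153360367 q [-0.04  0.33  0.06  1.3  -0.    1.22]
rad 0.1403 theta 1.109
```

Call:
step_arm --targets '[[[0, 0.0025, 0], [0, 0, 1.0]], [[-0.0001, 0.005, 0], [0, 0, 2.0]], [[-0.0001, 0.0065, 0], [0, 0, 2.7]]]'

```text
time_s: 12.6
position: [0.5682, 0.0628, 0.2333]
ee_rot: [[-0.262, 0.965, -0.001], [0.965, 0.262, -0.001], [-0.0, -0.001, -1.0]]
ft_force: [-4.7, -0.7, 4.1]
gripper_width: 0.0257
grasp_force: 2.7
```

```bash
python3 - <<'E'
from h import *
st();ang()
E
```

```text
t 12.6 pos [0.5682 0.0628 0.2333] Ftool [ 0.5  -4.69 -4.11] w 0.0257 gf 2.708582505583763 q [-0.03  0.34  0.08  1.3  -0.    1.27]
rad 0.1403 theta 1.156
```

Call:
step_arm --targets '[[[0, 0.0025, 0], [0, 0, 1.0]], [[-0.0001, 0.005, 0], [0, 0, 2.0]], [[-0.0001, 0.0065, 0], [0, 0, 2.7]]]'

```text
time_s: 12.85
position: [0.5745, 0.0644, 0.2333]
ee_rot: [[-0.216, 0.976, -0.001], [0.976, 0.216, -0.001], [-0.0, -0.001, -1.0]]
ft_force: [-5.8, -0.7, 3.9]
gripper_width: 0.0257
grasp_force: 3.0
```

```bash
python3 - <<'E'
from h import *
st();ang()
E
```

```text
t 12.85 pos [0.5745 0.0644 0.2333] Ftool [ 0.54 -5.85 -3.87] w 0.0257 gf 2.974458709359169 q [-0.03  0.36  0.09  1.31 -0.    1.32]
rad 0.1403 theta 1.202
```

Call:
step_arm --targets '[[[0, 0.0025, 0], [0, 0, 1.0]], [[-0.0001, 0.005, 0], [0, 0, 2.0]]]'

```text
time_s: 13.02
position: [0.5791, 0.0654, 0.2333]
ee_rot: [[-0.182, 0.983, -0.001], [0.983, 0.182, -0.001], [-0.0, -0.001, -1.0]]
ft_force: [-7.2, -0.6, 4.7]
gripper_width: 0.0256
grasp_force: 3.5
```

```bash
python3 - <<'E'
from h import *
st();ang()
E
```

```text
t 13.02 pos [0.5791 0.0654 0.2333] Ftool [ 0.73 -7.2  -4.65] w 0.0256 gf 3.458794131875038 q [-0.03  0.36  0.11  1.32 -0.    1.36]
rad 0.1402 theta 1.236
```

Call:
step_arm --targets '[[[0, 0.0015, 0], [0, 0, 0.6]], [[0, 0.0025, 0], [0, 0, 1.0]]]'

```text
time_s: 13.18
position: [0.5816, 0.0659, 0.2333]
ee_rot: [[-0.165, 0.986, -0.001], [0.986, 0.165, -0.001], [-0.0, -0.001, -1.0]]
ft_force: [-6.8, -0.3, 5.3]
gripper_width: 0.026
grasp_force: 3.6
```

```bash
python3 - <<'E'
from h import *
st();ang()
E
```

```text
t 13.18 pos [0.5816 0.0659 0.2333] Ftool [ 0.88 -6.79 -5.27] w 0.026 gf 3.615649715065956 q [-0.03  0.37  0.11  1.32 -0.    1.38]
rad 0.1402 theta 1.253
```

Call:
step_arm --targets '[[[0, 0.0015, 0], [0, 0, 0.6]], [[0, 0.003, 0], [0, 0, 1.2]]]'

```text
time_s: 13.35
position: [0.5843, 0.0664, 0.2333]
ee_rot: [[-0.145, 0.989, -0.001], [0.989, 0.145, -0.0], [-0.0, -0.001, -1.0]]
ft_force: [-8.0, -0.9, 4.6]
gripper_width: 0.026
grasp_force: 3.9
```

```bash
python3 - <<'E'
from h import *
st();ang()
E
```

```text
t 13.35 pos [0.5843 0.0664 0.2333] Ftool [ 0.22 -8.04 -4.61] w 0.026 gf 3.9004401862621307 q [-0.03  0.37  0.12  1.32 -0.    1.4 ]
rad 0.1402 theta 1.274
```

Call:
step_arm --targets '[[[0, 0.001, 0], [0, 0, 0.4]], [[0, 0.0022, 0], [0, 0, 0.9]]]'

```text
time_s: 13.52
position: [0.5865, 0.0667, 0.2333]
ee_rot: [[-0.129, 0.992, -0.001], [0.992, 0.129, -0.0], [-0.0, -0.001, -1.0]]
ft_force: [-8.2, -0.1, 5.1]
gripper_width: 0.0259
grasp_force: 4.1
```

```bash
python3 - <<'E'
from h import *
st();ang()
E
```

```text
t 13.52 pos [0.5865 0.0667 0.2333] Ftool [ 0.96 -8.12 -5.13] w 0.0259 gf 4.092308431863785 q [-0.02  0.38  0.13  1.32 -0.    1.42]
rad 0.1402 theta 1.289
```

Call:
step_arm --targets '[[[0, 0.0012, 0], [0, 0, 0.5]]]'

```text
time_s: 13.6
position: [0.5876, 0.0669, 0.2333]
ee_rot: [[-0.12, 0.993, -0.002], [0.993, 0.12, -0.0], [-0.0, -0.002, -1.0]]
ft_force: [-8.2, -0.2, 5.1]
gripper_width: 0.0257
grasp_force: 4.2
```

```bash
python3 - <<'E'
from h import *
st();ang()
E
```

```text
t 13.6 pos [0.5876 0.0669 0.2333] Ftool [ 0.8  -8.13 -5.08] w 0.0257 gf 4.1973137855529785 q [-0.02  0.38  0.13  1.32 -0.    1.43]
rad 0.1402 theta 1.297
```

It's hard home at about 8.4 N. I let go: ease back 2 mm, open, then lift clear.

Call:
step_arm --targets '[[[0, -0.001, 0], [0, 0, 0]], [[0, -0.0018, 0], [0, 0, 0]], [[0, -0.0018, 0], [0, 0, 0]], [[0, -0.0018, 0], [0, 0, 0]], [[0, -0.0018, 0], [0, 0, 0]], [[0, -0.0018, 0], [0, 0, 0]], [[0, -0.0018, -0.01], [0, 0, 0]], [[0, -0.0018, -0.03], [0, 0, 0]], [[0, -0.0018, -0.06], [0, 0, 0]], [[0, -0.0018, -0.1], [0, 0, 0]], [[0, -0.0018, -0.12], [0, 0, 0]], [[0, -0.0018, -0.12], [0, 0, 0]]]' --jaw 110

```text
time_s: 14.6
position: [0.5878, 0.0665, 0.3575]
ee_rot: [[-0.121, 0.993, 0.006], [0.993, 0.121, -0.001], [-0.002, 0.006, -1.0]]
ft_force: [-0.0, -0.2, -1.6]
gripper_width: 0.0488
grasp_force: 0.0
```

Call:
step_arm --targets '[[[0.03, 0, 0], [0, 0, 0]], [[0.06, 0, 0], [0, 0, 0]], [[0.09, 0, 0], [0, 0, 0]], [[0.12, 0, 0], [0, 0, 0]], [[0.15, 0, 0], [0, 0, 0]], [[0.16, 0, 0], [0, 0, 0]], [[0.16, 0, 0], [0, 0, 0]]]'

```text
time_s: 15.18
position: [0.5671, 0.2276, 0.3525]
ee_rot: [[-0.123, 0.992, -0.001], [0.992, 0.123, -0.001], [-0.001, -0.001, -1.0]]
ft_force: [-1.4, -0.4, 0.0]
gripper_width: 0.0488
grasp_force: 0.0
```

```bash
python3 - <<'E'
from h import *
st(); a=snap("top","top3")["image"]; b=snap("scene","s3")["image"]
a=cv2.resize(a[130:260,230:430],None,fx=3,fy=3); b=cv2.resize(b[100:250,150:350],None,fx=3,fy=3)
m=np.vstack([a,b]); m=cv2.resize(m,None,fx=.7,fy=.7); cv2.imwrite("pics/end.png",m[:,:,::-1])
E
```

```text
t 15.18 pos [0.5671 0.2276 0.3525] Ftool [-0.21 -1.41 -0.04] w 0.0488 gf 0.0 q [ 0.25  0.43  0.54  1.68 -0.    1.7 ]
```

View pics/end.png

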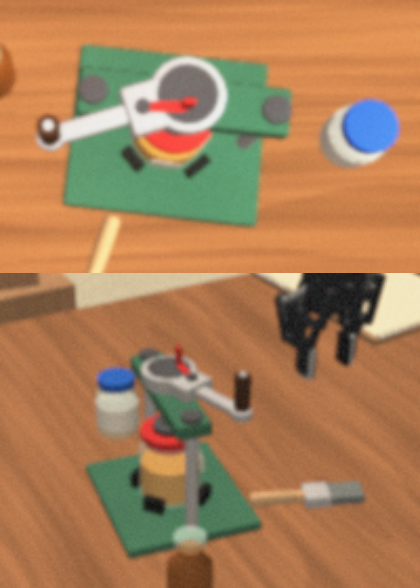

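The final view shows the handle swung left, the tab on the tightening side of the handle line at (188,102), the lid seated and the bystanders where they were.

```bash
python3 -c "
from rig import r; print(r.finish_job())"
```

```text
the job is handed in; nothing more can be done
None
```

I flipped the lever to tightening, swung the handle back about 10 cm (it clicked freely at about 1.5 N), then ratcheted clockwise until it went hard at about 8.4 N and let go; the job is handed in at about 15 s, with the lever still on tightening and the blue-lidded jar, bottle and brush untouched.

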